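# Load the demagnetiser tray and latch it shut

### The job

Load the black injector body into the bench demagnetiser: the grey box's tray is held shut by a push-push latch, so press its front fully in and let go to make it spring out, then set the injector body down in the tray, the same way up as it lies on the bench. Press the loaded tray fully in again, let go, and check that it has stayed latched. Leave the steel dish, the standing cylinder and the two long injectors where they are.

Things in the scene. Friction and masses are not known exactly. Their poses are not given: they have to be found in the camera images.
- demag: Bench demagnetiser housing: a fixed grey box with an open tunnel, 130 mm deep (its x), 136 wide, 92 high. Origin: on the bench under the middle of the tunnel mouth (front face). +x points into the tunnel, +y left, +z up. The mouth is 112 mm wide, clear to 81 mm above the bench.
- tray (a joint): Tray travel along the housing's x, m: 0 latched shut (start), +0.1 sprung out, -0.01 pressed fully in (stops). A spring drives it out with 3-5 N, damping 20 N per m/s. Push-push latch: pressed to -0.01 and let go, a shut tray springs out within about 1 s; an open tray stays at 0 (within 1 mm). A press that stops short of -0.009 may not switch the latch; press again.
- tray_pad (a point): Middle of the surface of the black push pad on the tray's front, 60 mm wide, 34 high, 41 mm above the bench; axes as the housing's. It stands on a block 26 mm out from the aluminium tray front, which is 124 mm wide and reaches from 4 to 64 mm above the bench. When latched, the pad's surface is 46 mm in front of the housing's front face.
- tray_floor (a point): Centre of the tray's floor, on its black mat, 18 mm above the bench, 88 mm behind the pad's surface; axes as the housing's. Inside 108 mm long (x), 100 wide (y); side and rear walls 4 mm thick, 12-14 mm above the floor; the tray front rises 46 mm above it. Fully out, this point is 58 mm in front of the housing, and the inside is open from above.
- valve_body: Injector body, a black casting 40 mm wide (x), 90 long (y, along the barrel), 52 high with a raised round port near the middle; 0.24-0.48 kg, loose, flat on the bench left or right of the demagnetiser. Origin: middle of its underside. Barrel axis 20 mm up; 38 mm wide from y -20 to +45 mm, 27 mm beyond. Grip across the barrel (along x).
- lap_pot: Bystander: a low open steel dish with dark paste, 67 mm across and 30 mm high, origin in the middle of its underside. It lies on the other side of the demagnetiser from the injector body.
- test_cylinder: Bystander: a black cylinder with a brass ring on top, 48 mm across and 137 mm high, standing upright to the left of the demagnetiser, origin in the middle of its underside.
- injector_3: Bystander: a long unit injector (225 mm long, 57 wide, 88 high; black head, spring, pale nozzle) lying behind on the left, roughly along x; origin in the middle of its underside.
- injector_4: Bystander: another such unit injector, lying far to the left, nearer the robot, roughly along x; origin in the middle of its underside.
Mind the look-alikes: they are no part of the job. What is shaped like the valve_body but blue is not meant.

How it is judged:
On the way, in this order (a step that is already met when the one before it is completed fails the run):
1. the empty tray has been freed and has sprung out (value of joint tray above 0.085 m), for 0.2 s.
2. the injector body lies released in the open tray (value of joint tray above 0.085 m and x of valve_body in the frame of tray_floor between -0.045 and 0.045 m and y of valve_body in the frame of tray_floor between -0.04 and 0.04 m and z of valve_body in the frame of tray_floor below 0.006 m and angle between valve_body's own z axis and vertical below 0.2 rad and contact force between valve_body and the fingers below 0.1 N and linear speed of valve_body below 0.03 m/s), for 0.2 s.
At the end, for the whole second after the job is handed in: The tray stays latched by itself within 3 mm of its shut position, with the injector body at rest inside it, flat on the tray floor (within 6 mm of the floor, tilted less than 0.2 rad, its origin within 45 mm lengthwise and 40 mm sideways of the floor's centre) (value of joint tray between -0.003 and 0.003 m and x of valve_body in the frame of tray_floor between -0.045 and 0.045 m and y of valve_body in the frame of tray_floor between -0.04 and 0.04 m and z of valve_body in the frame of tray_floor below 0.006 m and angle between valve_body's own z axis and vertical below 0.2 rad and linear speed of valve_body below 0.02 m/s); the robot touches nothing.
It fails at once if the steel dish, the test cylinder or one of the two injectors is pushed more than 30 mm away, or the dish or cylinder is tipped (distance of any of lap_pot, test_cylinder, injector_3, injector_4 from where it was at the start of the episode above 0.03 m or angle between any of test_cylinder, lap_pot's own z axis and vertical above 0.4 rad).
It also fails if it takes over 72 s, if anything falls off the work surface, if the arm or the gripper's body presses on something with over 40 N, if the wrist force passes 120 N, or if a joint passes its speed limit or range.

### The arm

A 7-joint arm with a two-finger parallel gripper is mounted at the origin on a cart in front of the work surface, level with it; the furniture and walls round the work are solid. World frame = base frame: x ahead of the robot, y to its left, z up, the work surface at z = 0. Lengths are in m, angles in rad, forces in N, time in s.
With the tool pointing down it reaches from about 0.425 to 0.825 m from the base axis. Payload 3.6 kg.
Tool frame: the origin (TCP) lies at the very end of the fingers, on their centre line; the grasp point (between the pads) lies 19 mm behind it; z points along the fingers, y is the direction in which the jaws open and shut (so a half turn about z gives the same grasp; the last joint's range is limited). The gripper opens to 93 mm and grips with 3 to 60 N. Pads are 15 mm wide; open, the fingers measure 128 mm over their backs; the gripper's body (75 mm by 188 mm) begins 65 mm behind the grasp point.
Start: joints at [-1.133, 0.615, -0.013, 1.423, 0.008, 1.103, -0.04], TCP at [0.291, 0.581, 0.219] pointing down, gripper open.
Joint ranges: [-3.12, 3.12], [-0.3, 2.06], [-1.34, 1.32], [0.26, 2.42], [-1.36, 4.5], [0.01, 1.98], [-2.84, 2.84]. Speed limits (rad/s): [2.79, 2.79, 3.14, 3.14, 3.14, 3.14, 3.14].

### API

Orientations are given as a unit quaternion [x, y, z, w].
In Python, from plant import ctrl gives the robot as it stands.
- The arm moves only by the tool send_rows, never from a script. Its argument "deltas" is one flat list of numbers, 5 for each row, row after row: the opening, from 0 (shut) to 1 (fully open), then the shift along the tool's x, y, z in m, then the turn about the tool's z in rad. A call has 1 to 8 rows; each row is the pose to reach, as a shift and turn from the pose commanded when the call began, along the tool's axes at that moment; what a row does not reach only later rows make up. A row lasts 1/10 s, in which the tool goes at most 50 mm and 8.59 degrees, less where a joint would pass 70% of its speed; a pose out of reach is approached as far as the arm can. A call with a gripper value outside its range is refused whole. The fingers move at their own pace and stop on an object; "grip_force" is the grip in N (left out, the last holds). Time passes only in rows, so rows that repeat a pose let the fingers close. It gives the time, the measured TCP pose, the force and the opening at its end, in the units of the state.
- ctrl.observe(): the state, without advancing time (a new reading comes with each control period).
- ctrl.grab_frame(name): name is "scene" or "top"; returns (picture, depth): 420x560x3 uint8, blue, green, red; 420x560 float32, m along the optical axis (not along the pixel's ray), 0 where there is no reading.
- ctrl.camera_model(name): a dict with "mtx" (3x3 intrinsics, pixels), "D" ([k1, k2, p1, p2, k3] as OpenCV has them; the pictures are not rectified), "pose" (4x4, takes a point from camera to world coordinates). Camera axes: x right, y down, z forward; pixel columns grow to the right and rows downward; lengths in m; the calibration is good to about 2 mm. A picture is of the moment at which its call begins. camera_model takes no time and is no camera call.
- ctrl.close_job(): hands the job in, once; it reports no verdict.
The state is a dict: "time_s": time; "joint_pos": joint angles; "joint_velocities": joint speeds; "joint_torque": joint torques, N m; "eef_pos": TCP position; "ee_rot": TCP orientation; "wrist_force": force on the tool from outside, world axes, zero at the start; "torque": the same for the moment, N m; "width": finger opening in m.
Only numpy, scipy, OpenCV 4.12 (cv2) and the standard library are available. Lean on these libraries where they do the work, as an engineer would, in place of code of your own. Each camera call takes 0.05 s, during which the arm holds its last target. There are 200 camera calls.

## Working session

There is one attempt and no reset: what is moved stays moved. The work goes in short steps, Python scripts to look and compute and a tool call to move; the robot and the scene stay as the last step left them, time stands still between calls to the robot, and variables do not carry over. Pictures are saved under pics/ and viewed, about 8 in all and at most 12, crops included, and the job is handed in when it is done.

Besides the shell and the picture viewer there is one more tool, called after ">>>" as name(argument=value, ...), one argument or row to a line, values as JSON. send_rows: Moves the arm, as the interface text tells. Its arguments: {"type":"object","properties":{"deltas":{"type":"array"},"grip_force":{"type":"number"}},"required":["deltas"]}

```bash
mkdir -p pics; ls
cat > h.py <<'E'
import numpy as np, cv2
from plant import ctrl
def pts(name):
    im,d=ctrl.grab_frame(name); m=ctrl.camera_model(name)
    K=np.array(m["mtx"],float);D=np.array(m["D"],float);T=np.array(m["pose"],float)
    v,u=np.mgrid[0:420,0:560]
    n=cv2.undistortPoints(np.stack([u,v],-1).reshape(-1,1,2).astype(np.float64),K,D).reshape(420,560,2)
    c=np.dstack([n[...,0]*d,n[...,1]*d,d])
    P=c@T[:3,:3].T+T[:3,3]; P[d<=0]=np.nan
    return im,d,P
E
python3 - <<'E'
from h import *
for n in("scene","top"):
    im,d,P=pts(n); cv2.imwrite(f"pics/{n}0.png",im); np.save(f"{n}0.npy",P)
    print(n,np.array(ctrl.camera_model(n)["pose"]).round(3).tolist(),(d>0).mean())
s=ctrl.observe(); print(s)
E
```

```text
pics
scene [[0.601, -0.345, 0.721, -0.445], [-0.799, -0.23, 0.556, -0.647], [-0.026, -0.91, -0.414, 0.61], [0.0, 0.0, 0.0, 1.0]] 0.9958333333333333
top [[0.01, -0.989, 0.145, 0.321], [-1.0, -0.009, 0.004, 0.07], [-0.003, -0.145, -0.989, 1.515], [0.0, 0.0, 0.0, 1.0]] 0.9961054421768708
{'time_s': 0.1, 'joint_pos': array([-1.13351212,  0.61579069, -0.01262942,  1.42474009,  0.00811059,
        1.10342353, -0.04036641]), 'joint_velocities': array([-0.00119221, -0.00306412,  0.00164581, -0.0040847 , -0.00018041,
        0.00055612, -0.00014145]), 'joint_torque': array([-3.37547283e-05, -4.60042620e+01,  2.09327540e-01, -1.66243637e+01,
       -6.12615282e-02,  1.70329423e-02,  9.44838439e-05]), 'eef_pos': array([0.29043155, 0.58069879, 0.21761718]), 'ee_rot': array([ 2.29763568e-01,  9.73245790e-01, -1.12822174e-03, -2.50468767e-04]), 'wrist_force': array([ 0.55104536, -0.20868628,  0.5889528 ]), 'torque': array([-0.00366794, -0.05040708,  0.01722848]), 'width': 0.09301770761358949}
```

View pics/scene0.png

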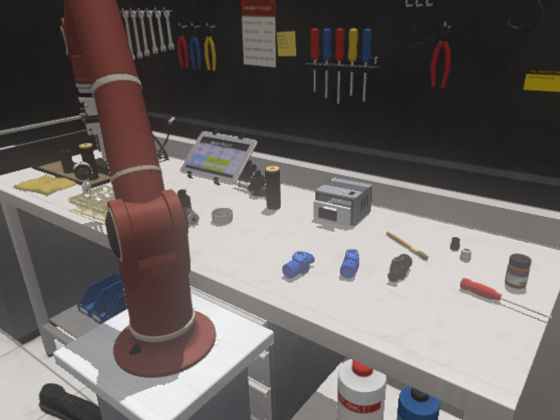

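View pics/top0.png

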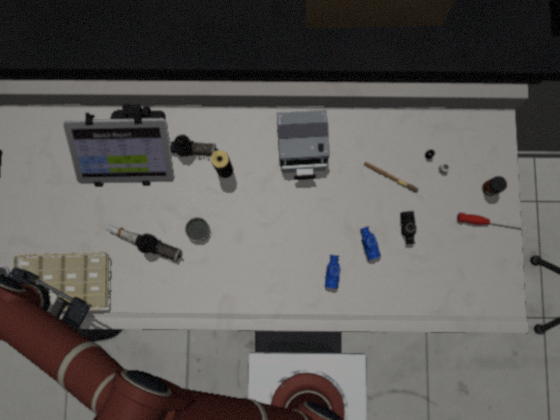

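The top view shows the grey demagnetiser at (303,140) with its pad at (305,173), the dish at (198,230) and the cylinder at (222,163). The candidates are the black body at (409,227) and the blue bodies at (332,272) and (370,243). The black one fits the description. I'll confirm it in a crop and measure.

Run:
```python
from h import *
t=cv2.imread("pics/top0.png");s=cv2.imread("pics/scene0.png");P=np.load("top0.npy");S=np.load("scene0.npy")
r=lambda i:cv2.resize(i,(400,300),interpolation=cv2.INTER_CUBIC)
cv2.imwrite("pics/crop.png",np.vstack([np.hstack([r(t[195:255,369:449]),r(s[235:295,360:440])]),np.hstack([r(t[100:190,245:365]),r(s[170:230,305:385])])]))
def rep(nm,P,m):
    q=P[m]; z=q[:,2]
    rc=cv2.minAreaRect((q[:,:2]*1000).astype(np.float32)); print(nm,len(q),rc,"zmax",z.max().round(4),"mean",q.mean(0).round(4))
v,u=np.mgrid[0:420,0:560]
box=lambda a,b,c,d:(u>=a)&(u<=b)&(v>=c)&(v<=d)
print("bench z",np.nanmedian(P[box(330,360,200,220),2]))
rep("valve top",P,box(395,422,205,250)&(P[...,2]>.008))
rep("valve scene",S,box(380,418,245,290)&(S[...,2]>.008))
rep("roof top",P,box(270,335,100,175)&(P[...,2]>.080))
rep("traytop",P,box(270,335,163,185)&(P[...,2]>.035)&(P[...,2]<.075))
rep("scene roof",S,box(310,375,175,225)&(S[...,2]>.085))
for c in range(280,332,4): print(c,[tuple((P[r_,c]*1000).round().astype(int)) for r_ in range(108,182,9)])
for r_ in range(208,248,3): print(r_,[tuple((P[r_,c]*1000).round().astype(int)) for c in range(398,421,3)])
```

```text
bench z 0.0007546751757632197
valve top 444 ((498.330322265625, -285.46429443359375), (72.70040893554688, 118.5804443359375), 88.8876953125) zmax 0.0565 mean [ 0.4959 -0.278   0.0353]
valve scene 493 ((540.2762451171875, -273.4864501953125), (191.89170837402344, 39.918846130371094), 6.953035354614258) zmax 0.0528 mean [ 0.4934 -0.2823  0.029 ]
roof top 2418 ((736.0400390625, 14.20180892944336), (135.4915771484375, 138.06051635742188), 3.879133462905884) zmax 0.1024 mean [0.7339 0.0142 0.0928]
traytop 398 ((646.1199951171875, 11.677845001220703), (45.73809814453125, 126.99230194091797), 0.9110347628593445) zmax 0.0709 mean [0.6452 0.0096 0.0564]
scene roof 847 ((777.3866577148438, 18.446792602539062), (223.97630310058594, 138.9765167236328), 4.056328296661377) zmax 0.0962 mean [0.741  0.0112 0.0907]
280 [(np.int64(841), np.int64(77), np.int64(0)), (np.int64(784), np.int64(77), np.int64(92)), (np.int64(757), np.int64(76), np.int64(95)), (np.int64(731), np.int64(76), np.int64(98)), (np.int64(707), np.int64(76), np.int64(96)), (np.int64(683), np.int64(76), np.int64(92)), (np.int64(670), 
[... 9762 characters left out ...]
np.int64(-272), np.int64(4)), (np.int64(449), np.int64(-281), np.int64(-2)), (np.int64(450), np.int64(-290), np.int64(-3)), (np.int64(449), np.int64(-297), np.int64(2)), (np.int64(450), np.int64(-307), np.int64(-2)), (np.int64(449), np.int64(-313), np.int64(5))]
247 [(np.int64(441), np.int64(-257), np.int64(-6)), (np.int64(440), np.int64(-263), np.int64(4)), (np.int64(440), np.int64(-271), np.int64(8)), (np.int64(441), np.int64(-281), np.int64(-3)), (np.int64(441), np.int64(-290), np.int64(-2)), (np.int64(441), np.int64(-298), np.int64(-2)), (np.int64(441), np.int64(-305), np.int64(3)), (np.int64(441), np.int64(-314), np.int64(2))]<stdin>:17: RuntimeWarning: invalid value encountered in cast
```

View pics/crop.png

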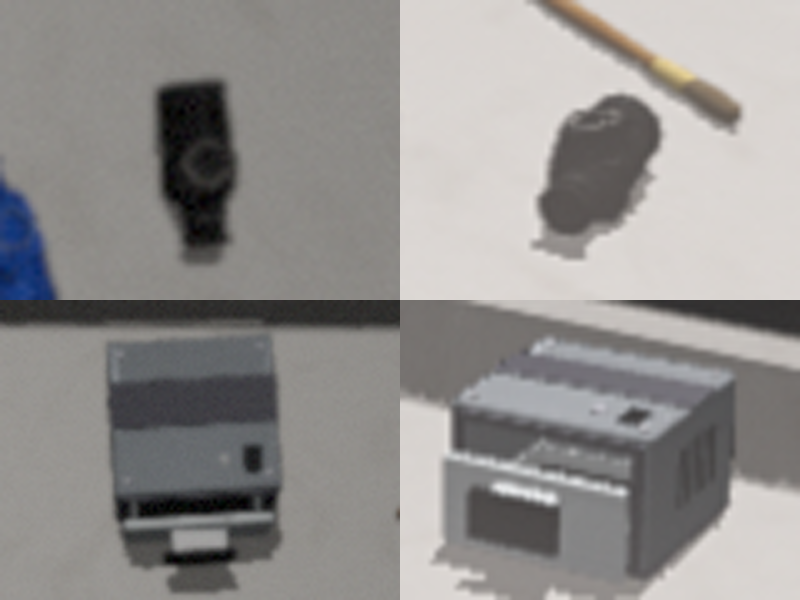

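The crop confirms it: a black body with a raised port, its wide end away from the robot. Next I'll get precise poses from contours cast onto planes.

```bash
cat >> h.py <<'E'
def cast(name,px,z):
    m=ctrl.camera_model(name);K=np.array(m["mtx"],float);D=np.array(m["D"],float);T=np.array(m["pose"],float)
    n=cv2.undistortPoints(np.array(px,float).reshape(-1,1,2),K,D).reshape(-1,2)
    r=np.c_[n,np.ones(len(n))]@T[:3,:3].T
    return T[:3,3]+r*((z-T[2,3])/r[:,2])[:,None]
def valve(im,P,a,b,c,d,zmin,z=0.02):
    m=np.zeros((420,560),np.uint8); m[c:d,a:b]=((P[c:d,a:b,2]>zmin)&(im[c:d,a:b].max(2)<75))*255
    k=max(cv2.findContours(m,0,1)[0],key=cv2.contourArea)
    return k
E
python3 - <<'E'
from h import *
t=cv2.imread("pics/top0.png");P=np.load("top0.npy")
k=valve(t,P,392,428,203,255,.012)
print("valve",cv2.boundingRect(k))
w=cast("top",k,.022)[:,:2]*1000
print(cv2.minAreaRect(w.astype(np.float32)))
for x0 in range(450,540,8):
    s=w[abs(w[:,0]-x0)<5]; 
    if len(s)>1: print(x0,s[:,1].min().round(1),s[:,1].max().round(1))
m=((P[...,2]>.083)).astype(np.uint8); m[:, :265]=0;m[:,345:]=0;m[:100]=0;m[180:]=0
m=cv2.morphologyEx(m,cv2.MORPH_OPEN,np.ones((3,3)))
k=max(cv2.findContours(m,0,1)[0],key=cv2.contourArea)
w=cast("top",k,.092)[:,:2]*1000
rc=cv2.minAreaRect(w.astype(np.float32));print("roof",rc,cv2.boxPoints(rc).tolist(),cv2.approxPolyDP(k,4,True).reshape(-1,2).tolist())
# edge-direction fits
for nm,s in(("left",w[(w[:,1]>70)]),("right",w[w[:,1]<-40]),("front",w[w[:,0]<685]),("back",w[w[:,0]>790])):
    print(nm,len(s),cv2.fitLine(s.astype(np.float32),cv2.DIST_HUBER,0,.01,.01).ravel().round(3))
# tray front top edge (bright strip) and pad block
hsv=t.max(2)
for r in range(158,184): print(r,hsv[r,278:336:3].tolist())
E
```

```text
valve (401, 211, 15, 33)
((494.6037292480469, -279.7726745605469), (38.7044563293457, 89.34596252441406), 88.70841979980469)
450 -292.5 -273.2
458 -292.7 -273.3
466 -292.9 -270.8
474 -295.9 -262.7
482 -298.9 -260.2
490 -299.1 -263.0
498 -299.2 -263.2
506 -296.7 -260.7
514 -296.9 -260.8
522 -294.4 -261.0
530 -294.6 -261.2
538 -294.7 -261.3
roof ((734.7130737304688, 13.98736572265625), (133.49835205078125, 137.92086791992188), 4.0122833251953125) [[663.3023071289062, 78.10831451416016], [672.9526977539062, -59.474510192871094], [806.1238403320312, -50.133583068847656], [796.4734497070312, 87.4492416381836]] [[326, 110], [279, 113], [280, 159], [328, 157]]
left 54 [9.98000e-01 6.90000e-02 7.27277e+02 8.05570e+01]
right 55 [ 9.98000e-01  6.40000e-02  7.40441e+02 -5.21820e+01]
front 62 [ 5.40000e-02 -9.99000e-01  6.70095e+02  1.15170e+01]
back 57 [ 7.5000e-02 -9.9700e-01  7.9986e+02  1.4932e+01]
158 [131, 81, 80, 70, 64, 59, 57, 60, 62, 62, 49, 37, 32, 40, 49, 47, 35, 136, 148, 146]
159 [131, 58, 68, 61, 53, 44, 31, 42, 43, 46, 32, 24, 20, 17, 34, 45, 19, 137, 148, 145]
160 [133, 34, 60, 
[... 1557 characters left out ...]
, 109, 147, 147, 147]
177 [151, 148, 99, 85, 86, 70, 15, 15, 13, 15, 17, 8, 31, 82, 91, 100, 119, 150, 145, 146]
178 [153, 150, 102, 84, 84, 73, 19, 15, 22, 18, 28, 37, 74, 99, 111, 133, 140, 147, 147, 148]
179 [149, 150, 115, 97, 89, 94, 73, 40, 46, 48, 61, 68, 123, 134, 139, 144, 147, 147, 147, 147]
180 [153, 149, 142, 127, 117, 135, 128, 72, 73, 74, 77, 77, 137, 146, 148, 148, 148, 147, 146, 147]
181 [153, 150, 150, 144, 141, 148, 142, 83, 78, 80, 79, 82, 119, 147, 150, 149, 149, 149, 148, 148]
182 [153, 151, 151, 151, 152, 151, 119, 84, 82, 82, 83, 84, 101, 148, 147, 147, 148, 147, 147, 146]
183 [152, 152, 151, 149, 151, 148, 93, 83, 82, 83, 83, 81, 91, 150, 147, 149, 148, 148, 147, 148]
```

>>> send_rows(
  deltas=[0,-0.05,-0.042,0.005,-0.06,0,-0.09,-0.075,0.005,-0.13,0,-0.13,-0.108,0.005,-0.2,0,-0.17,-0.142,0.005,-0.27,0,-0.21,-0.175,0.005,-0.34,0,-0.25,-0.209,0.005,-0.41,0,-0.29,-0.242,0.005,-0.47,0,-0.33,-0.276,0.005,-0.523],
  grip_force=20,
)

```text
time_s: 0.9
eef_pos: [0.4508, 0.2127, 0.2135]
ee_rot: [-0.031, 1.0, -0.0, -0.0]
wrist_force: [0.5, 0.9, 0.3]
width: 0.0335
```

>>> send_rows(
  deltas=[0,-0.02,-0.04,0,0,0,-0.04,-0.08,0,0,0,-0.065,-0.12,0.02,0,0,-0.09,-0.16,0.05,0,0,-0.1,-0.189,0.09,0,0,-0.1,-0.189,0.13,0,0,-0.1,-0.189,0.165,0,0,-0.1,-0.189,0.175,0],
)

```text
time_s: 1.7
eef_pos: [0.5582, 0.0312, 0.0347]
ee_rot: [-0.029, 1.0, -0.0, -0.004]
wrist_force: [-0.9, -1.1, 1.2]
width: 0.0006
```

>>> send_rows(
  deltas=[0,0,0,0,0],
)

```text
time_s: 1.8
eef_pos: [0.5603, 0.0322, 0.0373]
ee_rot: [-0.03, 1.0, -0.0, -0.002]
wrist_force: [0.0, -0.8, -0.1]
width: 0.0009
```

Run:
```python
from h import *
im,d,P=pts("scene"); cv2.imwrite("pics/s1.png",cv2.resize(im[130:250,260:420],(800,600),interpolation=cv2.INTER_CUBIC))
s=ctrl.observe();print(s["eef_pos"].round(4),s["ee_rot"].round(4),s["joint_pos"].round(2),s["wrist_force"],s["width"])
```

```text
[0.5617 0.0325 0.039 ] [-3.000e-02  9.996e-01  1.000e-04  0.000e+00] [-0.05  0.72 -0.07  1.85  0.08  0.57  1.46] [1.21683832 0.25519832 0.2280122 ] 0.0007387637639995492
```

View pics/s1.png

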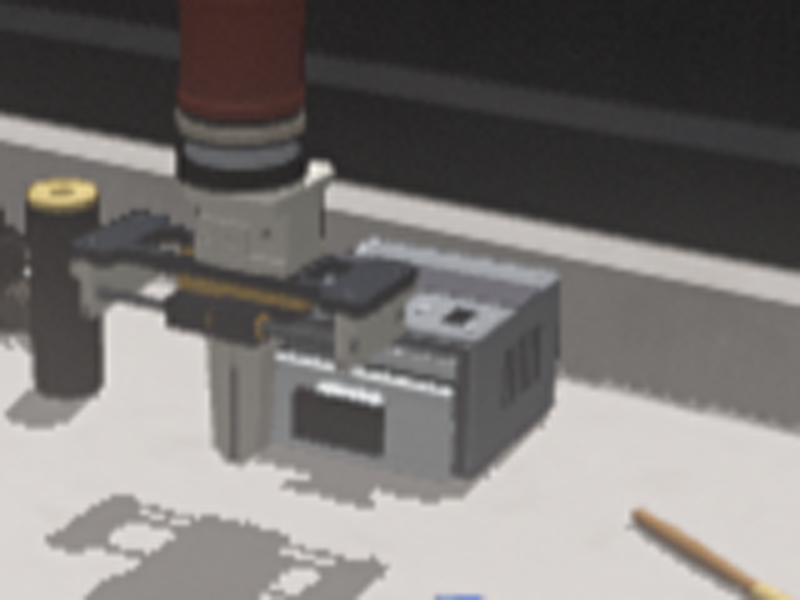

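>>> send_rows(
  deltas=[0,0,-0.015,0.005,0,0,0,-0.029,0.009,0,0,-0.015,-0.029,0.009,0,0,-0.03,-0.029,0.009,0,0,-0.04,-0.029,0.009,0,0,-0.045,-0.029,0.009,0,0,-0.045,-0.029,0.009,0],
)

```text
time_s: 2.55
eef_pos: [0.6086, 0.0051, 0.0299]
ee_rot: [-0.029, 1.0, -0.0, 0.0]
wrist_force: [0.5, -0.1, -0.1]
width: 0.0004
```

>>> send_rows(
  deltas=[0,-0.004,0,0,0,0,-0.008,0,0,0,0,-0.01,0,0,0,0,-0.01,0,0,0],
)

```text
time_s: 2.95
eef_pos: [0.6171, 0.0062, 0.0295]
ee_rot: [-0.03, 1.0, -0.0, -0.001]
wrist_force: [-2.7, -1.0, 1.3]
width: 0.0001
```

>>> send_rows(
  deltas=[0,-0.003,0,0,0,0,-0.006,0,0,0,0,-0.008,0,0,0,0,-0.008,0,0,0],
)

```text
time_s: 3.35
eef_pos: [0.6243, 0.0067, 0.0294]
ee_rot: [-0.03, 1.0, -0.0, -0.002]
wrist_force: [-5.4, -0.5, 4.3]
width: 0.0007
```

>>> send_rows(
  deltas=[0,-0.002,0,0,0,0,-0.003,0,0,0,0,-0.003,0,0,0],
)

```text
time_s: 3.65
eef_pos: [0.6273, 0.007, 0.0294]
ee_rot: [-0.03, 1.0, -0.0, -0.002]
wrist_force: [-4.5, -0.3, 3.0]
width: 0.0007
```

>>> send_rows(
  deltas=[0,-0.001,0,0,0,0,-0.002,0,0,0,0,-0.002,0,0,0],
)

```text
time_s: 3.95
eef_pos: [0.6276, 0.007, 0.0294]
ee_rot: [-0.03, 1.0, -0.0, -0.004]
wrist_force: [-7.7, 0.2, 6.8]
width: 0.0009
```

>>> send_rows(
  deltas=[0,-0.001,0,0,0,0,-0.002,0,0,0,0,-0.002,0,0,0],
)

```text
time_s: 4.25
eef_pos: [0.6275, 0.0069, 0.0294]
ee_rot: [-0.03, 1.0, -0.0, -0.006]
wrist_force: [-10.9, -1.1, 9.0]
width: 0.0006
```

>>> send_rows(
  deltas=[0,0.03,0,0,0,0,0.07,0,0,0,0,0.11,0,0,0,0,0.135,0,0,0,0,0.135,0,-0.04,0,0,0.135,0,-0.09,0,0,0.135,0,-0.12,0,0,0.135,0,-0.12,0],
)

```text
time_s: 5.05
eef_pos: [0.5031, -0.0005, 0.1544]
ee_rot: [-0.03, 1.0, 0.0, 0.007]
wrist_force: [0.4, -0.3, 0.4]
width: 0.0005
```

Run:
```python
from h import *
im,d,P=pts("scene"); cv2.imwrite("pics/s2.png",cv2.resize(im[130:250,260:420],(400,300),interpolation=cv2.INTER_CUBIC))
s=ctrl.observe();print(s["eef_pos"].round(4),s["ee_rot"].round(4),s["joint_pos"].round(2),s["wrist_force"],s["width"])
```

```text
[ 0.5011 -0.0006  0.152 ] [-2.950e-02  9.996e-01  1.000e-04  4.200e-03] [ 0.03  0.47 -0.1   1.94  0.07  0.73  1.52] [-0.80386738  0.05930695 -0.26009235] 0.0006553183004260362
```

View pics/s2.png

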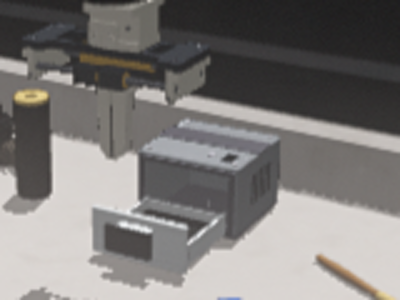

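>>> send_rows(
  deltas=[0.7,0.003,-0.045,0,0,0.7,0.006,-0.09,0,0,0.7,0.009,-0.135,0,0,0.7,0.012,-0.18,0,0,0.7,0.014,-0.225,0,0,0.7,0.016,-0.265,0,0,0.7,0.016,-0.279,0.02,0,0.7,0.016,-0.279,0.05,0],
)

```text
time_s: 5.9
eef_pos: [0.4992, -0.2854, 0.0987]
ee_rot: [-0.026, 1.0, -0.002, 0.002]
wrist_force: [0.5, -0.5, -0.1]
width: 0.0592
```

>>> send_rows(
  deltas=[0.7,0,0,0.02,0,0.7,0,0,0.02,0,0.7,0,0,0.02,0],
)

```text
time_s: 6.2
eef_pos: [0.4987, -0.28, 0.0787]
ee_rot: [-0.03, 1.0, 0.0, -0.001]
wrist_force: [0.3, -0.1, 0.5]
width: 0.0652
```

Run:
```python
from h import *
s=ctrl.observe();print(s["eef_pos"].round(4),s["ee_rot"].round(4),s["joint_pos"].round(2),s["wrist_force"],s["width"])
im,d,P=pts("scene"); cv2.imwrite("pics/s3.png",cv2.resize(im[190:310,320:480],(800,600),interpolation=cv2.INTER_CUBIC))
```

```text
[ 0.4987 -0.28    0.0787] [-2.980e-02  9.996e-01  4.000e-04 -6.000e-04] [ 0.53  0.67 -0.09  1.8   0.08  0.68  2.02] [ 0.34509875 -0.09000236  0.50446346] 0.06521652875327813
```

View pics/s3.png

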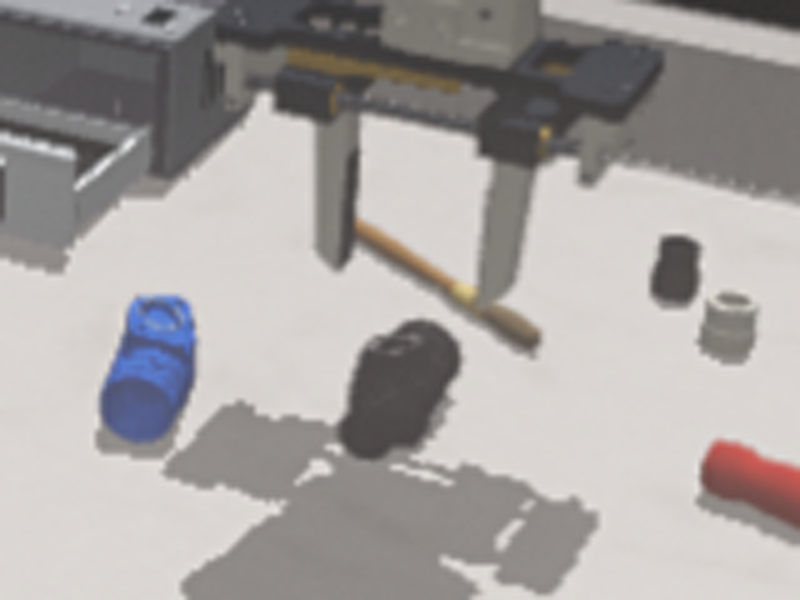

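>>> send_rows(
  deltas=[0.7,0,0,0.03,0,0.7,0,0,0.055,0,0.7,0,0,0.068,0,0.7,0,0,0.074,0,0.7,0,0,0.074,0,0.7,0,0,0.074,0],
)

```text
time_s: 6.85
eef_pos: [0.4997, -0.2807, 0.0067]
ee_rot: [-0.03, 1.0, -0.001, 0.001]
wrist_force: [0.1, 0.1, 0.7]
width: 0.065
```

>>> send_rows(
  deltas=[0,0,0,0,0,0,0,0,0,0,0,0,0,0,0,0,0,0,0,0,0,0,0,0,0,0,0,0,0,0],
  grip_force=35,
)

```text
time_s: 7.45
eef_pos: [0.4993, -0.2792, 0.006]
ee_rot: [-0.03, 1.0, 0.001, 0.0]
wrist_force: [0.2, 2.6, 4.8]
width: 0.0362
```

>>> send_rows(
  deltas=[0,0,0,-0.01,0,0,0,0,-0.025,0,0,0,0,-0.045,0,0,0,0,-0.07,0,0,0,0,-0.1,0,0,0,0,-0.12,0,0,0,0,-0.12,0,0,0,0,-0.12,0],
)

```text
time_s: 8.25
eef_pos: [0.4977, -0.2806, 0.125]
ee_rot: [-0.029, 1.0, -0.0, -0.001]
wrist_force: [-0.4, -0.4, -4.5]
width: 0.0362
```

Run:
```python
from h import *
s=ctrl.observe();print(s["eef_pos"].round(4),s["ee_rot"].round(4),s["wrist_force"],s["torque"],s["width"])
im,d,P=pts("scene"); S=P
t,d,T=pts("top"); cv2.imwrite("pics/s4.png",np.hstack([cv2.resize(im[190:310,330:450],(400,400),interpolation=cv2.INTER_CUBIC),cv2.resize(t[110:230,265:385],(400,400),interpolation=cv2.INTER_CUBIC)]))
# tray: find pixels at tray-front top height
v,u=np.mgrid[0:420,0:560]
m=(u>255)&(u<345)&(v>160)&(v<225)&(T[...,2]>.055)&(T[...,2]<.075)
q=T[m]*1000; print(len(q),cv2.minAreaRect(q[:,:2].astype(np.float32)))
```

```text
[ 0.4977 -0.2806  0.125 ] [-2.930e-02  9.996e-01 -1.000e-04 -8.000e-04] [-0.44561353 -0.36449358 -4.54610461] [0.06765155 0.00219642 0.009027  ] 0.0361570981492361
247 ((582.6556396484375, 33.90967559814453), (173.15911865234375, 87.53671264648438), 50.55883026123047)
```

View pics/s4.png

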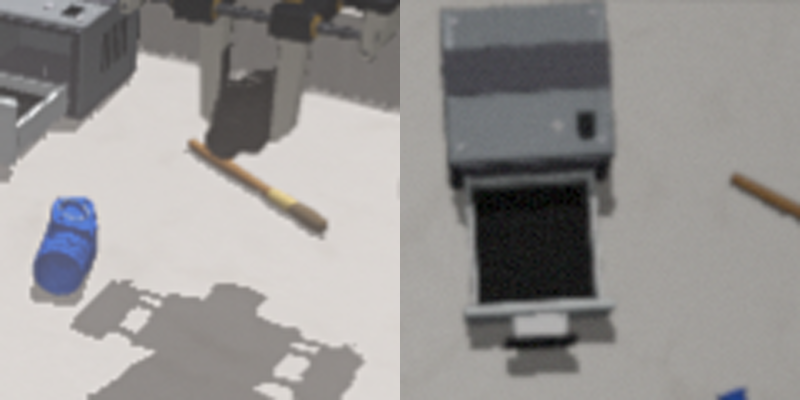

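Run:
```python
from h import *
c=np.array([[475,187],[590,182],[598,300],[480,303]],float); c[:,0]-=400; c=c/3.3333+[265,110]-0.35
w=cast("top",c,.018)*1000; print(w.round(1),w.mean(0).round(1)); print((cast("top",c,.030)*1000).round(1))
```

```text
[[665.3  55.4  18. ]
 [670.5 -41.8  18. ]
 [569.5 -48.3  18. ]
 [566.   50.5  18. ]] [617.8   4.   18. ]
[[662.5  55.5  30. ]
 [667.7 -40.9  30. ]
 [567.5 -47.3  30. ]
 [564.1  50.6  30. ]]
```

>>> send_rows(
  deltas=[0,-0.012,0.025,0,0,0,-0.03,0.062,0,0,0,-0.05,0.104,0,0,0,-0.072,0.147,0,0,0,-0.093,0.19,0,0,0,-0.113,0.23,0,0,0,-0.128,0.26,0,0,0,-0.1357,0.278,0,0],
)

```text
time_s: 9.15
eef_pos: [0.6177, 0.0104, 0.1236]
ee_rot: [-0.032, 0.999, 0.001, -0.001]
wrist_force: [0.6, -0.1, -2.8]
width: 0.036
```

>>> send_rows(
  deltas=[0,0,0,0,0,0,0,0,0,0,0,0,0,0,0],
)

```text
time_s: 9.45
eef_pos: [0.6168, 0.0026, 0.1246]
ee_rot: [-0.028, 1.0, -0.001, -0.001]
wrist_force: [0.3, -1.1, -3.8]
width: 0.0363
```

Run:
```python
from h import *
s=ctrl.observe();print(s["eef_pos"].round(4),s["ee_rot"].round(4),s["wrist_force"],s["joint_pos"].round(2),s["width"])
```

```text
[0.6168 0.0026 0.1246] [-0.0282  0.9996 -0.0011 -0.0013] [ 0.33198725 -1.09270807 -3.78488746] [-0.    0.66 -0.07  1.63  0.06  0.85  1.54] 0.036313218782914
```

Descend to about 2 mm above the floor contact, then finish slowly.

>>> send_rows(
  deltas=[0,0,0.001,0.02,0,0,0,0.001,0.045,0,0,0,0.001,0.065,0,0,0,0.001,0.082,0,0,0,0.001,0.092,0,0,0,0.001,0.096,0,0,0,0.001,0.096,0,0,0,0.001,0.096,0],
)

```text
time_s: 10.25
eef_pos: [0.6185, 0.006, 0.0305]
ee_rot: [-0.029, 1.0, -0.0, 0.001]
wrist_force: [0.2, 0.3, -3.3]
width: 0.0361
```

>>> send_rows(
  deltas=[0,0,0,0.002,0,0,0,0,0.003,0,0,0,0,0.003,0],
)

```text
time_s: 10.55
eef_pos: [0.6178, 0.0063, 0.0268]
ee_rot: [-0.03, 1.0, -0.0, 0.0]
wrist_force: [-0.7, -0.6, -3.4]
width: 0.0363
```

>>> send_rows(
  deltas=[0,0,0,0.001,0,0,0,0,0.002,0,0,0,0,0.003,0,0,0,0,0.003,0],
)

```text
time_s: 10.95
eef_pos: [0.618, 0.0063, 0.0241]
ee_rot: [-0.03, 1.0, -0.0, 0.0]
wrist_force: [0.1, -0.5, -0.2]
width: 0.0365
```

Contact with the floor: the wrist force has gone from -3.4 to -0.2 N. Open part way and rise.

>>> send_rows(
  deltas=[0.5,0,0,0,0,0.54,0,0,0,0,0.54,0,0,0,0,0.54,0,0,0,0],
)

```text
time_s: 11.35
eef_pos: [0.618, 0.0063, 0.0238]
ee_rot: [-0.03, 1.0, 0.0, 0.0]
wrist_force: [-0.2, 0.4, -0.8]
width: 0.0499
```

>>> send_rows(
  deltas=[0.54,0,0,-0.015,0,0.54,0,0,-0.035,0,0.54,0,0,-0.06,0,0.54,0,0,-0.09,0,0.54,0,0,-0.12,0,0.54,0.03,0,-0.13,0,0.3,0.07,0,-0.13,0,0,0.11,0,-0.13,0],
)

```text
time_s: 12.15
eef_pos: [0.5075, -0.0002, 0.1553]
ee_rot: [-0.03, 1.0, -0.0, 0.002]
wrist_force: [0.0, 0.4, -0.9]
width: 0.0387
```

>>> send_rows(
  deltas=[0,0.04,0,0,0,0,0.065,0,0,0,0,0.065,0,0,0],
)

```text
time_s: 12.45
eef_pos: [0.4393, -0.0045, 0.1547]
ee_rot: [-0.029, 1.0, -0.0, -0.001]
wrist_force: [0.7, 0.4, 0.4]
width: 0.0148
```

Run:
```python
from h import *
im,d,P=pts("scene"); t,d,T=pts("top"); 
cv2.imwrite("pics/s5.png",np.hstack([cv2.resize(im[150:250,300:400],(400,400),interpolation=cv2.INTER_CUBIC),cv2.resize(t[110:230,245:365],(400,400),interpolation=cv2.INTER_CUBIC)]))
s=ctrl.observe();print(s["eef_pos"].round(4),s["ee_rot"].round(4),s["wrist_force"],s["joint_pos"].round(2),s["width"])
```

```text
[ 0.4441 -0.0041  0.1549] [-0.0296  0.9996 -0.      0.0016] [ 0.73618452 -0.10847666 -1.05797986] [ 0.02  0.39 -0.08  2.07  0.05  0.67  1.53] 0.00696108711806795
```

View pics/s5.png

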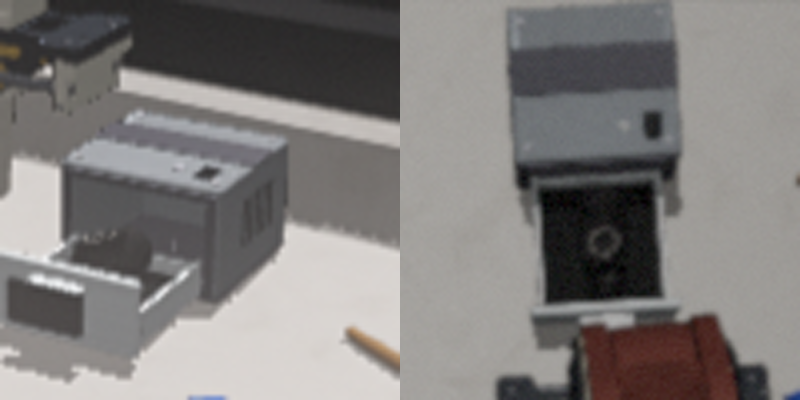

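>>> send_rows(
  deltas=[0,-0.02,0.002,0.03,0,0,-0.03,0.002,0.065,0,0,-0.03,0.002,0.095,0,0,-0.03,0.002,0.115,0,0,-0.03,0.002,0.125,0,0,-0.04,0.002,0.125,0,0,-0.055,0.002,0.125,0,0,-0.065,0.002,0.125,0],
)

```text
time_s: 13.35
eef_pos: [0.5113, 0.002, 0.0299]
ee_rot: [-0.03, 1.0, 0.0, 0.002]
wrist_force: [-0.8, -0.9, -0.2]
width: 0.0005
```

>>> send_rows(
  deltas=[0,-0.008,0,0,0,0,-0.018,0,0,0,0,-0.028,0,0,0,0,-0.038,0,0,0,0,-0.048,0,0,0,0,-0.058,0,0,0,0,-0.068,0,0,0,0,-0.078,0,0,0],
)

```text
time_s: 14.15
eef_pos: [0.5825, 0.0067, 0.0287]
ee_rot: [-0.03, 1.0, 0.0, -0.004]
wrist_force: [-6.9, -0.9, 4.6]
width: 0.0003
```

Run:
```python
from h import *
s=ctrl.observe();print(s["eef_pos"].round(4),s["ee_rot"].round(4),s["wrist_force"],s["joint_pos"].round(2),s["width"])
```

```text
[0.5825 0.0067 0.0287] [-3.000e-02  9.995e-01  1.000e-04 -4.000e-03] [-6.85550831 -0.85551988  4.61902788] [-0.01  0.76 -0.06  1.79  0.07  0.6   1.51] 0.0002854372547115502
```

>>> send_rows(
  deltas=[0,-0.008,0,0,0,0,-0.016,0,0,0,0,-0.024,0,0,0,0,-0.03,0,0,0,0,-0.034,0,0,0,0,-0.037,0,0,0,0,-0.039,0,0,0,0,-0.039,0,0,0],
)

```text
time_s: 14.95
eef_pos: [0.6226, 0.0094, 0.0287]
ee_rot: [-0.03, 1.0, 0.0, -0.002]
wrist_force: [-6.0, 0.2, 3.8]
width: 0.0005
```

>>> send_rows(
  deltas=[0,-0.002,0,0,0,0,-0.004,0,0,0,0,-0.005,0,0,0,0,-0.005,0,0,0],
)

```text
time_s: 15.35
eef_pos: [0.6274, 0.0097, 0.0287]
ee_rot: [-0.03, 1.0, 0.0, -0.003]
wrist_force: [-5.6, 1.7, 4.9]
width: 0.0006
```

>>> send_rows(
  deltas=[0,-0.001,0,0,0,0,-0.002,0,0,0,0,-0.003,0,0,0,0,-0.003,0,0,0],
)

```text
time_s: 15.75
eef_pos: [0.6273, 0.0097, 0.0287]
ee_rot: [-0.03, 1.0, 0.0, -0.006]
wrist_force: [-10.2, 1.0, 9.1]
width: 0.0001
```

It is against the stop: same x as the first press (0.6275), with the force rising. Release gently.

>>> send_rows(
  deltas=[0,0.004,0,0,0,0,0.012,0,0,0,0,0.025,0,0,0,0,0.05,0,0,0,0,0.09,0,0,0,0,0.13,0,0,0,0,0.15,0,-0.04,0,0,0.15,0,-0.09,0],
)

```text
time_s: 16.55
eef_pos: [0.4786, -0.0006, 0.1178]
ee_rot: [-0.029, 1.0, -0.0, -0.004]
wrist_force: [2.1, 0.2, 0.8]
width: 0.0008
```

>>> send_rows(
  deltas=[0,0.03,0,-0.04,0,0,0.04,0,-0.08,0,0,0.04,0,-0.1,0,0,0.04,0,-0.1,0,0,0.04,0,-0.1,0,0,0.04,0,-0.1,0,0,0.04,0,-0.1,0],
)

```text
time_s: 17.25
eef_pos: [0.4425, -0.0022, 0.2173]
ee_rot: [-0.03, 1.0, -0.0, -0.001]
wrist_force: [-0.6, -0.1, -0.4]
width: 0.0005
```

Run:
```python
from h import *
im,d,P=pts("scene"); t,d,T=pts("top"); A=cv2.imread("pics/scene0.png")
r=lambda i:cv2.resize(i[170:240,300:390],(400,311),interpolation=cv2.INTER_CUBIC)
cv2.imwrite("pics/s6.png",np.hstack([r(A),r(im)]))
g=cv2.absdiff(A,im)[160:235,225:375].max(2); print("changed px",(g>40).sum())
S0=np.load("scene0.npy")
B=lambda X:np.nanmedian(X[211:217,322:334].reshape(-1,3),0).round(4)
print("tray front pts",B(S0),B(P))
s=ctrl.observe();print(s["time_s"],s["eef_pos"].round(4),s["wrist_force"],s["width"])
```

```text
changed px 143
tray front pts [0.6265 0.0055 0.0442] [0.6269 0.0047 0.0434]
17.35 [ 0.4426 -0.0021  0.2176] [-0.96874399 -0.17397223 -0.33285137] 0.00050361457920548
```

View pics/s6.png

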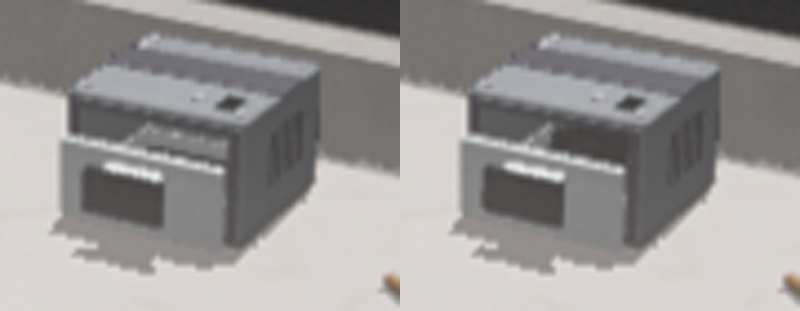

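```bash
python3 -c "
from plant import ctrl
print(ctrl.close_job())"
```

```text
the job is handed in; nothing more can be done
None
```

I loaded the black injector body into the demagnetiser tray, pressed the tray shut and handed the job in at about 17.4 s. The hand-in reports no verdict.

- **Opening the tray:** I pressed the pad to its stop at TCP x = 0.6275, and the tray sprang out. I checked this in a picture.
- **Loading:** I gripped the black body across the barrel and set it down right way up, near the middle of the open tray. The pictures showed it lying in the tray with the gripper clear. I did not measure its final offset from the tray centre.
- **Closing:** I pressed the loaded tray to the same stop and backed off.
- **Last checks:** About 1.5 s after release the tray front looked the same as in the starting picture. Its measured position differed by 0.4 mm lengthwise (0.8 mm at most in any axis). The body was visible inside, and the arm was clear with no contact force.
- **Bystanders:** The arm stayed clear of the dish, cylinder and two long injectors by planned path. I did not measure their positions again at the end. No check failed or disagreed.

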